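# Re-index the hand rest on a sloped engraving desk

### The arm

A 6-joint arm with a two-finger parallel gripper is mounted at the origin on the work surface. World frame = base frame: x ahead of the robot, y to its left, z up, the work surface at z = 0. Lengths are in mm, angles in rad, forces in N, time in s.
With the tool pointing down it reaches from about 250 to 850 mm from the base axis. Payload 12.5 kg.
Tool frame: the origin (TCP) lies midway between the tips of the shut fingers; the grasp point (between the pads) lies r.hold_point_z behind it (r.hold_point_z is the distance from the TCP to the grasp point, in mm); y points along the fingers, z is the direction in which the jaws open and shut, and the axes are right-handed (so a half turn about y gives the same grasp; the last joint's range is limited). The gripper opens to 93 mm and grips with 3 to 60 N. Pads are 15 mm wide; open, the fingers measure 128 mm over their backs; the gripper's body (75 mm by 188 mm) begins 65 mm behind the grasp point.
Start: joints at [-1.403, 0.351, 1.652, -0, 1.139, -0.085], TCP at [137.584, -532.499, 218.633] pointing down, gripper open.
Joint ranges: [-2.75, 2.75], [-0.79, 2.1], [0.01, 2.65], [-1.57, 4.71], [0.07, 3.14], [-2.87, 2.87]. Speed limits (rad/s): [2.22, 2.22, 2.79, 3.14, 3.14, 3.14].

### API

Orientations are given as a rotation vector (axis times angle).
In Python, from cell import r gives the robot as it stands. Calls block until the motion is done:
- r.move_pose(position, orientation): joint-space move of the TCP to a pose.
- r.move_straight(position, rot=None, vel=150): straight line of the TCP; rot=None keeps the orientation; vel is the mean speed in mm/s.
- r.move_j(angles): joint-space move.
- r.set_gripper(opening): opening from 0.0 (shut) to 1.0 (fully open); the grip force is fixed at half the most; returns when the fingers have stopped.
- r.hold(seconds).
- r.ik(position, orientation): joint angles nearest the present ones, or None.
- r.state(): the state.
- r.capture(name): name is "scene" or "top" or "wrist"; returns (picture, depth): 384x512x3 uint8, red, green, blue; 384x512 float32, mm along the optical axis (not along the pixel's ray), 0 where there is no reading.
- r.camera_model(name): a dict with "fx", "fy", "cx", "cy" (pixels), "dist" ([k1, k2, p1, p2, k3] as OpenCV has them; the pictures are not rectified), "eye" and "attitude" of the camera in the world. Camera axes: x right, y down, z forward; pixel columns grow to the right and rows downward; lengths in mm; the calibration is good to about 2 mm. A picture is of the moment at which its call begins: read the wrist's pose just before it. camera_model takes no time and is no camera call; for the wrist camera it gives the pose at the moment of the call.
A pose or a line that the arm cannot do raises r.Unreachable and nothing moves.
- r.sign_off(): hands the job in, once; it reports no verdict.
The state is a dict: "time_s": time; "qpos": joint angles; "qd": joint speeds; "joint_torque": joint torques, N m; "eef_pos": TCP position; "tcp_rot": TCP orientation; "ft_force": force on the tool from outside, world axes, zero at the start; "torque": the same for the moment, N m; "opening": opening from 0.0 (shut) to 1.0 (fully open).
Only numpy, scipy, OpenCV 4.12 (cv2) and the standard library are available. Lean on these libraries where they do the work, as an engineer would, in place of code of your own. Each camera call takes 0.05 s, during which the arm holds its last target. There are 200 camera calls.

### The job

Move the engraver's hand rest along its rail to the station marked by the red tab and lock it there: pull the locking knob right out until it clicks and stays, slide the rest along to the red tab, and send the knob fully home again so that its pin sits in that station's hole. The tab shows the station only roughly and the hole is hidden in the rail, so feel for it with the pin. Do not touch the light bar over the desk, leave the things standing round the desk where they are, and let go at the end.

Things in the scene. Friction and masses are not known exactly. Their poses are not given: they have to be found in the camera images.
- desk: Fixed wooden engraving desk; its board, 440 mm wide, 260 mm up the slope, rises at 0.56 rad (32 degrees), low edge to the robot's left. Origin on the table under the board's middle: x level towards the high edge, y along the rail to the left seen from the low edge, z up. The aluminium rail along y is 48 mm wide, 24 mm tall; its top centre line is at x = 30 mm, z = 142 mm.
- rest (a joint): Where the hand rest's carriage stands along the rail (m): 0 at the middle station, where it starts locked, growing along the desk's y; stops at plus and minus 0.115. About 2 N of friction with the knob out, up to 5 N with the pin riding on the strip. With the pin in a hole it moves no more than about 2 mm either way.
- knob (a joint): How far the knob is pulled out, square to the board (m): 0 home, 0.034 fully out, clicked, where it stays. Up to 9 N moves it off either end; past half-way (0.017) it snaps to the other. Sent in where there is no hole, its rounded 10 mm pin rests on the hidden strip with the knob at 0.010, sprung in with 9 N: the rest still slides, and the pin snaps in over the hole (14 mm along the rail).
- knob_grip (a point): Middle of the locking knob's grip: a black cylinder, 36 mm across, 45 mm long, red dot on its free end, on a 16 mm stem on the carriage. Its axis is square to the board, leaning 32 degrees from vertical towards the low edge: frame z is the pull-out direction, y runs along the rail. Its ends are 22.5 mm either way; with the knob home its lower end is 13 mm above the carriage's top.
- rest_center (a point): Centre of the carriage's top face, on the knob's axis. The carriage is a dark steel block, 64 by 64 mm, its top 25 mm above the rail's top, with a dark wooden hand rest, 46 mm wide, reaching 175 mm down the slope over the copper plate. Frame: y along the rail, z square to the board.
- tab_red: Fixed red tab, 24 mm wide, clipped behind the rail (towards the high edge), on either side of the middle, 64 to 88 mm along the rail from it. Origin at the middle of its top edge; axes as the desk's. The wanted hole lies hidden in the rail within 7 mm either way of the tab; locked there, the carriage's centre is within 10 mm of the tab along the rail.
- tab_grey: The same tab in grey, on the other side: a station that is not wanted, with a hole of its own within 7 mm of it. Same axes.
- lamp: Fixed light bar: a white tube, 22 mm across, 440 mm long, parallel to the rail, on a thin post at each end. Origin and axes as the desk's; the tube's centre line is at x = 27 mm, z = 335 mm: 142 mm above the knob's grip and 30 mm behind it. A hand held upright over the knob would hit it; one held square to the board passes in front of it.
- ink_pot_mid (a point): A blue open ink pot, 90 mm across and 95 mm tall, on the table behind the desk's high edge; this point is half-way up its axis. To be left alone.
- jar_mid (a point): A glass jar with a black cap, 64 mm across and 85 mm tall, behind the desk's high edge; this point is half-way up its axis. To be left alone.
- burnisher_grip (a point): A burnisher with a wooden handle, 160 mm long, lying on the table along the desk's low edge; this point is on its handle. To be left alone.

How it is judged:
By the outcome, as a careful person would: the job done as asked, in the order asked, and still so for the second after the job is handed in, with the robot touching nothing.
It also fails if it takes over 59 s, if anything falls off the work surface, if the arm or the gripper's body presses on something with over 40 N, if the wrist force passes 120 N, or if a joint passes its speed limit or range.

## Working session

There is one attempt and no reset: what is moved stays moved. The work goes in short steps, each a Python script; the robot and the scene stay as the last script left them, time stands still between calls to the robot, and variables do not carry over. Pictures are saved under pics/ and viewed, about 8 in all and at most 12, crops included, and the job is handed in when it is done.

```bash
ls; mkdir -p pics; python3 - <<'E'
from cell import r
import cv2,numpy as np
ims=[]
for n in("scene","top"):
    p,d=r.capture(n); np.savez(f"pics/{n}0.npz",p=p,d=d); ims.append(p)
    m=r.camera_model(n); print(n,m)
cv2.imwrite("pics/a.png",cv2.resize(np.vstack(ims)[:,:,::-1],None,fx=.78,fy=.78))
for n,i in zip("st",ims): cv2.imwrite(f"pics/{n}.png",i[:,:,::-1])
s=r.state();print(s,r.hold_point_z)
E
```

```text
pics
scene {'fx': 423.8543640781697, 'fy': 423.8543640781697, 'cx': 256.74671063648674, 'cy': 200.94359645587892, 'dist': array([0.04836215, 0.        , 0.        , 0.        , 0.        ]), 'eye': array([1270.63248904, -164.6299263 ,  659.97838176]), 'attitude': array([-1.82522718, -1.48068502,  0.705992  ])}
top {'fx': 373.3543121272374, 'fy': 373.3543121272374, 'cx': 255.96052435792942, 'cy': 192.5266504506818, 'dist': array([-0.1261132,  0.       ,  0.       ,  0.       ,  0.       ]), 'eye': array([ 496.80359799,  -22.2961547 , 1026.63340244]), 'attitude': array([-2.15766629,  2.2124349 , -0.12973583])}
{'time_s': 0.1, 'qpos': array([-1.40259400e+00,  3.51184782e-01,  1.65230886e+00,  2.89341595e-06,
        1.13906639e+00, -8.45947841e-02]), 'qd': array([ 9.52527337e-05, -2.23038839e-03, -1.93008372e-03, -3.39428311e-04,
       -2.06741707e-03,  2.20572831e-04]), 'joint_torque': array([ 1.61174754e-03, -4.98026919e+01, -2.85704648e+01,  7.00677442e-02,
        2.38651555e-02, -2.43442685e-05]), 'eef_pos': array([ 137.54397324, -532.23796558,  218.17339728]), 'tcp_rot': array([-0.26522338,  2.08783758, -2.08580414]), 'ft_force': array([-0.39148846, -0.63505126, -0.09579232]), 'torque': array([-0.05342548,  0.08482405,  0.04733869]), 'opening': 1.000424894349998} 18.8
```

View pics/a.png

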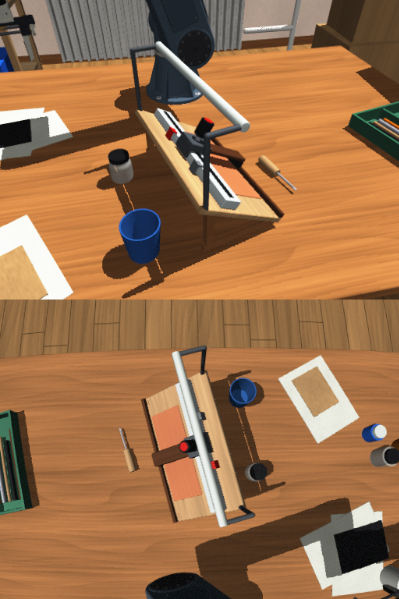

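The top view shows the desk with its low edge to the left. The red dot is at about (240,190) px at full scale, the red tab is on the robot side of the carriage, and the grey tab is on the far side. Next I'll enlarge crops of both views.

```bash
python3 - <<'E'
import cv2,numpy as np
t=cv2.imread("pics/t.png")[50:300,160:350]; s=cv2.imread("pics/s.png")[30:290,90:400]
a=cv2.resize(t,None,fx=2.3,fy=2.3); b=cv2.resize(s,None,fx=1.15,fy=1.15)
o=np.zeros((600,800,3),np.uint8); o[:a.shape[0],:a.shape[1]]=a; b=b[:,:800-a.shape[1]]; o[:b.shape[0],a.shape[1]:a.shape[1]+b.shape[1]]=b
cv2.imwrite("pics/b.png",o); print(a.shape)
for n in "st":
    im=cv2.imread(f"pics/{n}.png"); d=np.load(f"pics/{'scene' if n=='s' else 'top'}0.npz")['d']
    h=cv2.cvtColor(im,cv2.COLOR_BGR2HSV)
    m=(((h[...,0]<6)|(h[...,0]>174))&(h[...,1]>190)&(h[...,2]>90)).astype(np.uint8)
    k,l,st,c=cv2.connectedComponentsWithStats(m)
    for i in range(1,k):
        if st[i,4]>6: print(n,st[i],c[i],np.median(d[l==i]))
E
```

```text
(575, 437, 3)
s [262 151  11   7  36] [266.77777778 154.11111111] 823.8056
s [213 163  14  16 103] [218.16504854 170.19417476] 881.5904
t [231 183  10  11  92] [235.31521739 188.17391304] 816.59534
t [271 207   6  10  41] [273.46341463 211.56097561] 862.9809
```

View pics/b.png

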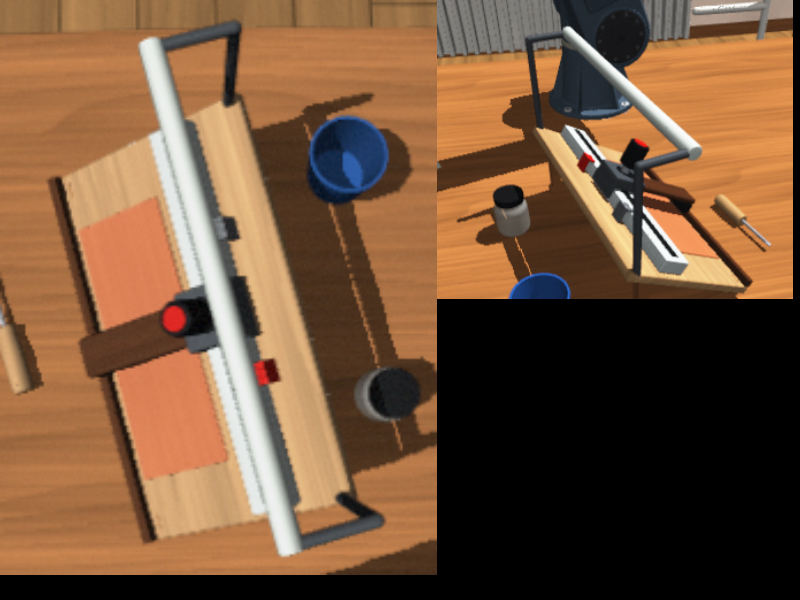

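```bash
cat > h.py <<'E'
import cv2,numpy as np
from scipy.spatial.transform import Rotation as R
def world(m,u,v,d):
    K=np.array([[m['fx'],0,m['cx']],[0,m['fy'],m['cy']],[0,0,1]])
    n=cv2.undistortPoints(np.c_[u,v].astype(float).reshape(-1,1,2),K,m['dist'])[:,0]
    return R.from_rotvec(m['attitude']).apply(np.c_[n,np.ones(len(n))]*np.reshape(d,(-1,1)))+m['eye']
def line(P):
    c=P.mean(0); return c,np.linalg.svd(P-c,full_matrices=False)[2][0]
E
python3 - <<'E'
from cell import r
from h import *
for n in("scene","top"):
    z=np.load(f"pics/{n}0.npz");p,d=z['p'],z['d'];m=r.camera_model(n)
    v,u=np.mgrid[:384,:512]; W=world(m,u.ravel(),v.ravel(),d.ravel()).reshape(384,512,3)
    h=cv2.cvtColor(p,cv2.COLOR_RGB2HSV)
    ok=d>0
    red=ok&((h[...,0]<6)|(h[...,0]>174))&(h[...,1]>190)&(h[...,2]>90)
    for lo,hi in((140,175),(175,195),(195,230)):
        q=W[red&(W[...,2]>lo)&(W[...,2]<hi)]
        if len(q)>4: print(n,'red',len(q),np.median(q,0).round(1),q.min(0).round(),q.max(0).round())
    near=(np.abs(W[...,0]-480)<320)&(np.abs(W[...,1])<320)
    tube=ok&near&(h[...,1]<50)&(h[...,2]>120)&(W[...,2]>325)&(W[...,2]<352)
    c,a=line(W[tube]); t=(W[tube]-c)@a
    print(n,'tube',tube.sum(),c.round(1),a.round(4),t.min(),t.max(),'mid',(c+a*(t.min()+t.max())/2).round(1))
    # rail: bright white
    rail=ok&near&(h[...,1]<50)&(h[...,2]>150)&(W[...,2]>120)&(W[...,2]<165)
    c,a=line(W[rail]); print(n,'rail',rail.sum(),c.round(1),a.round(4))
    wood=ok&near&(h[...,0]>9)&(h[...,0]<22)&(h[...,1]>60)&(h[...,2]>130)&(W[...,2]>40)&(W[...,2]<200)
    q=W[wood]; c=np.median(q,0); 
    for _ in range(8):
        nn=np.linalg.svd(q-c,full_matrices=False)[2][2]; e=(q-c)@nn; q=q[abs(e)<max(4,np.std(e))]; c=q.mean(0)
    nn*=np.sign(nn[2]);print(n,'board',len(q),c.round(1),nn.round(3),'tilt',np.arccos(nn[2]),'yaw x',np.arctan2(-nn[1],-nn[0]))
E
```

```text
scene red 102 [543.3 -90.7 158.2] [ 530. -101.  144.] [552. -74. 168.]
scene red 36 [591.3   1.1 215.3] [578.  -9. 208.] [600.  12. 222.]
scene tube 1288 [640.7 -31.  344.5] [0.9709 0.2396 0.0012] -259.66093244743155 165.86318611682304 mid [595.1 -42.2 344.5]
scene rail 886 [645.4 -32.4 145. ] [ 0.9684  0.2493 -0.0056]
scene board 3232 [618.  -16.8 103.7] [-0.126  0.511  0.851] tilt 0.5536624284146884 yaw x -1.329051122211723
top red 41 [531.6 -83.5 164.7] [522. -90. 159.] [543. -79. 168.]
top red 91 [583.8   1.8 213.5] [573.  -9. 206.] [595.  11. 220.]
top tube 2391 [583.5 -39.7 343.4] [-0.971  -0.2391  0.0019] -224.40869374654852 208.5991454424186 mid [591.2 -37.8 343.4]
top rail 821 [586.5 -30.5 133.8] [-0.9715 -0.237   0.0028]
top board 3 [709.9 -42.8 125.2] [-0.136  0.514  0.847] tilt 0.561128956993216 yaw x -1.3115237183072082
```

Both views agree. The desk's y axis is about (0.971, 0.239), its origin is about (586,-12), and the red tab sits about 70 mm along −y. Checking reachability next, then moving to a pre-grasp pose in front of the lamp.

```bash
cat >> h.py <<'E'
Y=np.array([.971,.239,0]);Y/=np.linalg.norm(Y); X=np.array([Y[1],-Y[0],0]); Z=np.array([0,0,1.])
O=np.array([586.2,-11.8,0]); N=-np.sin(.56)*X+np.cos(.56)*Z
def rot(s): 
    y=-N; z=s*Y; return R.from_matrix(np.c_[np.cross(y,z),y,z]).as_rotvec()
GRIP=O+30*X+142*Z+60.5*N
def tcp(along,out,hp=18.8): return GRIP+along*Y+(out-hp)*N   # hold point at grip+out
def desk(p): q=np.asarray(p)-O; return np.array([q@X,q@Y,q[2]])
E
python3 - <<'E'
from cell import r
from h import *
print(GRIP,r.camera_model("wrist")['eye'],R.from_rotvec(r.state()['tcp_rot']).as_matrix().round(2).tolist())
for s in(1,-1):
    for a,o in((0,110),(0,0),(0,34),(-80,34),(-80,110)): 
        q=r.ik(tcp(a,o),rot(s)); print(s,a,o,None if q is None else np.round(q,2))
D=R.from_matrix(np.c_[np.cross([0,0,-1],[0,1,0]),[0,0,-1],[0,1,0]]).as_rotvec()
for p in((130,-400,560),(380,80,560)): 
    for d in (r.state()['tcp_rot'],D): print(p,r.ik(p,d))
E
```

```text
[585.68930347  -9.72516179 193.25893422] [ 202.47518713 -515.62964097  384.55593845] [[-0.97, -0.0, 0.25], [-0.25, 0.0, -0.97], [-0.0, -1.0, -0.0]]
1 0 110 [ 0.24  0.37  1.59 -0.6   1.24  0.22]
1 0 0 [ 0.14  0.48  1.69 -0.67  1.02  0.27]
1 0 34 [ 0.17  0.44  1.66 -0.64  1.09  0.25]
1 -80 34 [ 0.16  0.31  1.87 -0.67  1.03  0.29]
1 -80 110 [ 0.24  0.23  1.79 -0.61  1.19  0.25]
-1 0 110 None
-1 0 0 None
-1 0 34 None
-1 -80 34 [ 0.16  0.31  1.87 -0.67  1.03 -2.85]
-1 -80 110 None
(130, -400, 560) [-1.36737297e+00 -2.40857915e-02  1.29208852e+00  3.84518830e-05
  1.87455662e+00 -4.93610646e-02]
(130, -400, 560) None
(380, 80, 560) [ 8.67702947e-02 -9.06118162e-02  1.35429231e+00  1.01175585e-03
  1.87798808e+00  1.40507662e+00]
(380, 80, 560) [ 0.08746461 -0.090589    1.35427153  0.          1.87791012 -1.48333171]
```

```bash
python3 - <<'E'
from cell import r
from h import *
r.move_j([-1.40,-0.024,1.29,0,1.87,-0.05])
r.move_j([0.35,-0.024,1.29,-.3,1.87,0.2])
r.move_pose(tcp(0,115),rot(1))
m=r.camera_model("wrist"); p,d=r.capture("wrist"); np.savez("pics/w1.npz",p=p,d=d,**m)
cv2.imwrite("pics/w1.png",p[:,:,::-1]); s=r.state(); print(s['time_s'],s['eef_pos'],tcp(0,115),s['ft_force'],m['eye'])
E
```

```text
4.975 [573.82969611  40.13335359 276.18521213] [573.47614459  39.89398997 274.7648759 ] [ 0.56745893 -0.4737667  -0.1007985 ] [539.5785925  180.51683481 381.75715249]
```

View pics/w1.png

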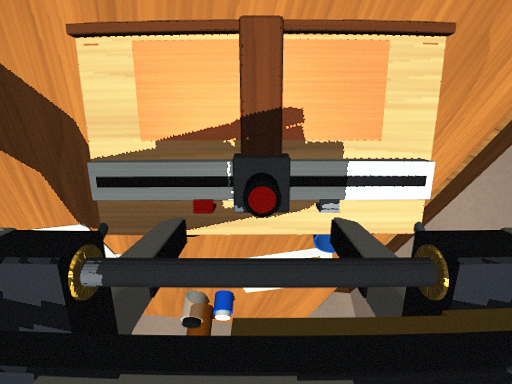

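The wrist view shows the red dot at (262,199), the red tab at (204,206) and the grey tab at (329,207). I'll measure the dot, tab, rail direction and carriage from it.

```bash
cat > meas.py <<'E'
from h import *
def meas(f):
    z=np.load(f); p,d=z['p'],z['d']; v,u=np.mgrid[:384,:512]
    W=world(z,u.ravel(),v.ravel(),d.ravel()).reshape(384,512,3); h=cv2.cvtColor(p,cv2.COLOR_RGB2HSV)
    D=(W-O)@np.c_[X,Y,Z]; E=D-[30,0,142]; n=np.array([-np.sin(.56),0,np.cos(.56)]); H=E@n; S=E@[np.cos(.56),0,np.sin(.56)]; V=D[...,1]
    ok=(d>0)&(v<222); red=ok&((h[...,0]<6)|(h[...,0]>174))&(h[...,1]>190)&(h[...,2]>70)
    def rep(nm,m):
        if m.sum()<5: return print(nm,'none')
        f=lambda a:np.percentile(a[m],[2,50,98]).round(1)
        print(nm,m.sum(),'height',f(H),'slope',f(S),'along',f(V),'midalong',((f(V)[0]+f(V)[2])/2).round(1))
    rep('dot',red&(H>60)); rep('tab',red&(H<40)&(abs(V)>30))
    rep('grip',ok&(H>30)&(H<200)&(h[...,2]<70)&(abs(V)<130)&(abs(S)<30))
    car=ok&(abs(H-25)<5)&(abs(S)<36)&(h[...,1]<90); rep('carriage',car)
    rail=ok&(abs(H)<6)&(abs(S)<30)&(h[...,1]<60); rep('rail',rail)
    g=ok&(abs(V-75)<25)&(abs(S-33)<20)&(h[...,1]<60)&(abs(H)<15); rep('grey',g)
    top=rail&(abs(V)>50); c,a=line(W[top]); print('rail dir',a*np.sign(a[0]),'vs',Y)
E
python3 -c "
from meas import *
meas('pics/w1.npz')"
```

```text
dot 580 height [82.4 83.9 85.2] slope [-11.   -0.   11.4] along [-7.3  4.5 15.3] midalong 4.0
tab 252 height [2.3 4.3 6.9] slope [22.9 30.5 37.6] along [-76.9 -65.9 -54.7] midalong -65.8
grip 838 height [ 45.9  82.3 164.9] slope [-17.5  -8.8  15.6] along [-47.8   4.9  51.6] midalong 1.9
carriage 1889 height [22.  24.7 26.3] slope [-31.8 -14.7  28.9] along [-26.1   3.1  35.5] midalong 4.7
rail 10129 height [-2.1  0.   2.3] slope [-23.6  -2.3  23.2] along [-197.9   50.6  206.7] midalong 4.4
grey 585 height [-1.4  1.1  6.5] slope [13.9 21.9 37.6] along [52.  82.2 98.5] midalong 75.2
rail dir [9.70956850e-01 2.39252872e-01 9.26825091e-04] vs [0.97101845 0.23900454 0.        ]
```

The check fits: dot height 84 against 83 expected, rail direction the same, and the origin is off by +4.3 mm along the rail. Corrected, the tab is at −70.1. Grasping and pulling out, with force checks.

```bash
sed -i 's/^O=.*/O=np.array([586.2,-11.8,0])+4.3*Y; N=-np.sin(.56)*X+np.cos(.56)*Z/' h.py
cat >> h.py <<'E'
def st(r,tag=''):
    s=r.state(); e=s['eef_pos']-tcp(0,0); f=s['ft_force']
    print(tag,'t%.1f'%s['time_s'],'along %.1f out %.1f slope %.1f'%(e@Y,e@N,e@np.cross(Y,N)),'F along/out/slope %.1f %.1f %.1f'%(f@Y,f@N,f@np.cross(Y,N)),'open %.3f'%s['opening'],flush=True)
    return e@Y,e@N,f@Y,f@N
E
python3 - <<'E'
from cell import r
from h import *
r.move_pose(tcp(0,100),rot(1)); st(r)
r.move_straight(tcp(0,1),vel=100); st(r,'down')
r.set_gripper(0); st(r,'grip')
for o in(4,8,14,20,27,33,35.5):
    r.move_straight(tcp(0,o),vel=40); x=st(r,o)
    if x[3]<-35: break
m=r.camera_model("wrist"); p,d=r.capture("wrist"); np.savez("pics/w2.npz",p=p,d=d,**m); cv2.imwrite("pics/w2.png",p[:240,:,::-1])
E
python3 -c "
from meas import *
meas('pics/w2.npz')"
```

```text
t5.2 along -0.2 out 100.1 slope 0.2 F along/out/slope -0.3 -0.1 0.3 open 0.999
down t6.4 along 0.3 out 1.6 slope 0.1 F along/out/slope 0.1 -0.4 0.8 open 1.002
grip t7.3 along -0.0 out 1.0 slope -0.0 F along/out/slope -0.7 -0.7 -0.1 open 0.386
4 t7.5 along -0.2 out 3.8 slope -0.0 F along/out/slope 0.7 -4.9 1.0 open 0.381
8 t7.8 along -0.3 out 7.6 slope -0.0 F along/out/slope 0.9 -8.5 0.8 open 0.385
14 t8.1 along -0.3 out 13.7 slope -0.1 F along/out/slope -1.5 -7.1 1.7 open 0.379
20 t8.4 along 0.5 out 20.8 slope 0.0 F along/out/slope 0.3 3.8 -1.4 open 0.384
27 t8.7 along 0.6 out 28.3 slope 0.0 F along/out/slope -0.1 8.2 -0.8 open 0.386
33 t9.0 along 0.3 out 33.4 slope 0.0 F along/out/slope 1.2 2.1 -1.1 open 0.383
35.5 t9.3 along -0.5 out 35.0 slope -0.0 F along/out/slope 0.3 -3.0 0.8 open 0.382
dot none
tab none
grip 716 height [ 75.5  89.8 106.6] slope [-17.6 -16.3  -7.9] along [-17.7   0.   15.7] midalong -1.0
carriage 3345 height [21.9 24.8 26.2] slope [-31.4 -14.9   7.7] along [-30.2   0.6  30.6] midalong 0.2
rail 16351 height [-1.9  0.1  1.9] slope [-23.6  -3.8  21.2] along [-201.7   44.9  202.2] midalong 0.2
grey 476 height [-1.2 -0.1  1.3] slope [13.3 17.3 21.4] along [51.  74.6 98.9] midalong 75.0
rail dir [ 9.70503419e-01  2.41086746e-01 -5.43545829e-04] vs [0.97101845 0.23900454 0.        ]
```

View pics/w2.png

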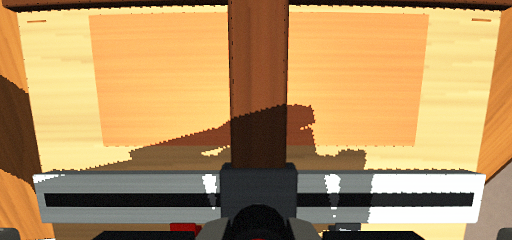

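The force flipped past half-way and then reached the end stop, so the knob is out. Sliding to just short of the tab window, sending the pin in, then searching with the jaws held loosely round the knob.

```bash
python3 - <<'E'
from cell import r
from h import *
r.move_straight(tcp(0,35),vel=40)
r.move_straight(tcp(-30,35),vel=60); st(r,'slide')
r.move_straight(tcp(-60,35),vel=60); st(r,'slide')
for o in(28,20,15,11.5):
    r.move_straight(tcp(-60,o),vel=40); st(r,o)
r.set_gripper(0.46); st(r,'loose')
m=r.camera_model("wrist"); p,d=r.capture("wrist"); np.savez("pics/w3.npz",p=p,d=d,**m); cv2.imwrite("pics/w3.png",p[:260,:,::-1])
E
python3 -c "
from meas import *
meas('pics/w3.npz')"
```

```text
slide t10.2 along -30.2 out 35.0 slope 0.0 F along/out/slope -1.3 -1.6 -0.2 open 0.383
slide t10.9 along -60.2 out 35.0 slope 0.1 F along/out/slope -1.4 -3.0 1.0 open 0.384
28 t11.2 along -59.2 out 28.3 slope 0.1 F along/out/slope -0.5 6.5 0.4 open 0.385
20 t11.6 along -59.5 out 20.1 slope 0.1 F along/out/slope 1.8 2.1 1.6 open 0.385
15 t11.8 along -60.4 out 14.0 slope 0.0 F along/out/slope 1.1 -7.1 2.9 open 0.383
11.5 t12.1 along -60.5 out 10.3 slope 0.0 F along/out/slope 1.4 -7.9 3.6 open 0.387
loose t12.5 along -60.0 out 11.5 slope -0.1 F along/out/slope 0.3 -0.8 0.4 open 0.461
dot none
tab none
grip 731 height [50.5 65.1 82.2] slope [-17.4 -16.2  -8.6] along [-80.9 -59.6 -44.3] midalong -62.6
carriage 3318 height [22.2 24.8 26.1] slope [-31.4 -17.9   1.4] along [-90.2 -60.4 -30. ] midalong -60.1
rail 13665 height [-2.6  0.1  1.9] slope [-23.7  -8.1  12.7] along [-203.    17.2  151.6] midalong -25.7
grey 23 height [-1.6 -0.7 -0.2] slope [13.  13.1 13.5] along [54.2 86.1 99.2] midalong 76.7
rail dir [0.97169422 0.23622277 0.00302496] vs [0.97101845 0.23900454 0.        ]
```

View pics/w3.png

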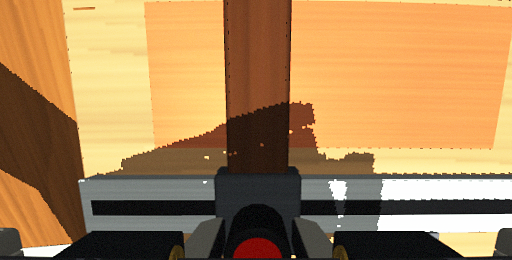

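The grip's lower end is about 10 mm above home, so the pin is on the strip with the knob loosely caged. Searching towards −80, checking the knob's height and the force at each step.

```bash
cat >> meas.py <<'E'
def look(r):
    z=r.camera_model("wrist"); p,d=r.capture("wrist"); v,u=np.mgrid[:384,:512]
    h=cv2.cvtColor(p,cv2.COLOR_RGB2HSV); red=(d>0)&(v<290)&((h[...,0]<6)|(h[...,0]>174))&(h[...,1]>190)&(h[...,2]>70)
    W=world(z,u[red],v[red],d[red])-O-30*X-142*Z; H=W@N; k=H>70
    if k.sum()<30: return None,None,p
    return np.median(H[k])-84, (W[k]@Y).min()/2+(W[k]@Y).max()/2, p
E
python3 - <<'E'
from cell import r
from meas import *
k,a,p=look(r); print('start knob',k,'along',a)
for x in np.arange(-61,-85,-1.):
    r.move_straight(tcp(x,11.5),vel=15); s=st(r); k,a,p=look(r); print('   knob',k,'along',a)
    if abs(s[2])>12 or (k is not None and k<5): break
cv2.imwrite("pics/w4.png",p[:,:,::-1])
E
```

```text
start knob 8.688246632857556 along -60.035354325038014
 t12.8 along -61.1 out 11.5 slope -0.0 F along/out/slope -0.4 0.4 -0.4 open 0.461
   knob 8.693256411347676 along -60.120163457760626
 t13.1 along -62.0 out 11.5 slope 0.0 F along/out/slope -0.6 1.0 -0.5 open 0.462
   knob 8.679328875093518 along -60.084335383514826
 t13.4 along -63.1 out 11.5 slope -0.0 F along/out/slope -0.3 -0.0 -0.8 open 0.463
   knob 8.647729850340298 along -60.00791326746264
 t13.7 along -63.9 out 11.6 slope 0.0 F along/out/slope 0.5 0.0 -0.4 open 0.461
   knob 8.710606253699808 along -59.97856524879092
 t14.0 along -65.2 out 11.5 slope -0.0 F along/out/slope -0.5 -1.1 0.2 open 0.459
   knob 1.0704164472489026 along -64.75077833043326
```

The pin snapped in near −65 and the knob dropped by 7.6 mm. Re-measuring, testing the lock both ways, then pressing it fully home.

```bash
python3 - <<'E'
from cell import r
from meas import *
r.hold(.3); k,a,p=look(r); print('knob',k,a)
for x in(-67,-69,-70.5,-72,-64.5,-60,-58.5,-57):
    r.move_straight(tcp(x,11.5),vel=20); s=st(r,x); print('   ',look(r)[:2])
r.move_straight(tcp(-64.7,11.5),vel=30); k,a,p=look(r); print('end knob',k,a)
cv2.imwrite("pics/w4.png",p[:,:,::-1])
E
```

```text
knob -0.14451315743187365 -65.10873247584912
-67 t14.7 along -67.1 out 11.5 slope -0.0 F along/out/slope -0.7 -0.3 -0.3 open 0.462
    (np.float64(-0.13742766809480145), np.float64(-65.00804174583308))
-69 t15.0 along -69.1 out 11.5 slope 0.0 F along/out/slope 0.6 -0.5 0.9 open 0.463
    (np.float64(-0.17935415102888896), np.float64(-65.39895649026084))
-70.5 t15.3 along -70.6 out 11.5 slope 0.0 F along/out/slope -0.1 0.3 -0.7 open 0.456
    (np.float64(-0.1530299979876446), np.float64(-66.90662796704775))
-72 t15.6 along -72.2 out 11.5 slope -0.0 F along/out/slope -0.1 -0.3 0.5 open 0.459
    (np.float64(-0.15992573974057223), np.float64(-68.42424581106766))
-64.5 t16.1 along -64.4 out 11.5 slope -0.0 F along/out/slope 0.3 0.0 0.2 open 0.459
    (np.float64(-0.1528761887388299), np.float64(-66.97446419089326))
-60 t16.6 along -60.6 out 11.4 slope -0.0 F along/out/slope -5.0 2.6 1.1 open 0.460
    (np.float64(-0.16013753616255144), np.float64(-63.899848563602085))
-58.5 t16.9 along -60.2 out 11.3 slope -0.1 F along/out/slope -11.2 8.1 0.7 open 0.460
    (np.float64(-0.12846903840676305), np.float64(-63.5235301185371))
-57 t17.2 along -59.8 out 11.2 slope -0.1 F along/out/slope -17.4 11.6 1.1 open 0.465
    (np.float64(-0.20274054624874793), np.float64(-63.5674484259612))
end knob -0.16756625435709793 -63.994815736012185
```

View pics/w4.png

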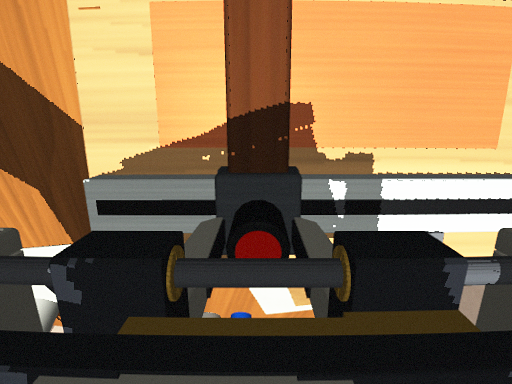

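The knob is home (−0.15) and the + side is blocked at −63.5 with 17 N. The − side hadn't hit its stop yet, so I'll test it a bit further, then press the knob home, let go and retreat.

```bash
python3 - <<'E'
from cell import r
from meas import *
for x in(-70,-72,-73,-74):
    r.move_straight(tcp(x,11.5),vel=20); s=st(r,x); print('   ',look(r)[:2])
    if abs(s[2])>10: break
r.move_straight(tcp(-66,11.5),vel=20); k,a,_=look(r); print('centred',k,a)
r.move_straight(tcp(a,11.5),vel=20)
r.set_gripper(0); st(r,'grip')
for o in (10.5,9):
    r.move_straight(tcp(a,o),vel=20); s=st(r,o)
    if s[3]>15: break
r.set_gripper(0.46); st(r,'open'); print(look(r)[:2])
E
```

```text
-70 t18.1 along -70.1 out 11.5 slope 0.0 F along/out/slope 0.4 -0.0 -0.6 open 0.461
    (np.float64(-0.16166492384689946), np.float64(-66.72670927486205))
-72 t18.4 along -72.2 out 11.5 slope -0.0 F along/out/slope -0.2 0.3 -0.2 open 0.461
    (np.float64(-0.15049544651263602), np.float64(-68.48793028787199))
-73 t18.7 along -72.7 out 11.6 slope 0.0 F along/out/slope 3.2 -0.4 -0.3 open 0.461
    (np.float64(-0.10110520785715948), np.float64(-68.65741720977348))
-74 t19.0 along -73.1 out 11.6 slope 0.0 F along/out/slope 7.7 -3.4 -0.6 open 0.464
    (np.float64(-0.01624415690902481), np.float64(-68.8915027019663))
centred -0.1301695879061242 -68.45285947867261
grip t20.2 along -68.4 out 11.5 slope 0.0 F along/out/slope -0.7 -0.3 0.4 open 0.379
10.5 t20.5 along -67.7 out 11.4 slope 0.1 F along/out/slope -0.4 10.4 -2.0 open 0.381
9 t20.7 along -66.4 out 11.2 slope 0.2 F along/out/slope 0.2 22.2 -4.1 open 0.382
open t21.1 along -68.7 out 8.7 slope -0.0 F along/out/slope 0.7 -0.4 -0.2 open 0.463
(np.float64(-0.09965220717961643), np.float64(-66.0216729563214))
```

Locked both ways, between −63.5 and −68.7, and the knob doesn't move under 22 N. Letting go and retreating for a final check.

```bash
python3 - <<'E'
from cell import r
from meas import *
r.set_gripper(1.0); st(r,'open')
r.move_straight(tcp(-66,112),vel=100); r.hold(.3); st(r,'back')
m=r.camera_model("wrist"); p,d=r.capture("wrist"); np.savez("pics/w5.npz",p=p,d=d,**m)
t,_=r.capture("top"); q=np.load("pics/top0.npz")['p']
cv2.imwrite("pics/end.png",np.hstack([p[:300,:400],t[50:350,160:450]])[:,:,::-1])
meas("pics/w5.npz")
E
```

```text
open t22.1 along -68.5 out 9.0 slope -0.0 F along/out/slope -0.1 0.1 0.3 open 1.001
back t23.6 along -66.1 out 111.7 slope 0.0 F along/out/slope -0.4 1.1 0.2 open 1.001
dot 601 height [82.3 83.8 85.1] slope [-10.9   0.2  11.5] along [-77.3 -65.8 -55.1] midalong -66.2
tab none
grip 848 height [ 44.6  82.1 158. ] slope [-17.4  -9.2  15.5] along [-113.2  -64.9  -18.1] midalong -65.6
carriage 1923 height [22.3 24.7 26.2] slope [-31.1 -14.   29.4] along [-96.6 -65.9 -34.9] midalong -65.8
rail 10572 height [-2.   0.   2.2] slope [-23.5  -1.9  23.7] along [-202.5   43.5  201.8] midalong -0.3
grey 620 height [-7.8  0.7  6.7] slope [13.3 22.2 37.9] along [51.8 79.  98.2] midalong 75.0
rail dir [ 9.70425569e-01  2.41400265e-01 -3.56454079e-04] vs [0.97101845 0.23900454 0.        ]
```

View pics/end.png

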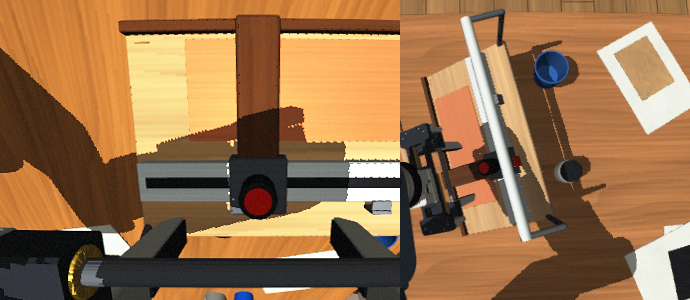

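The dot is back at height 83.8, the same as at the start, so the knob is home. The carriage is at −66, 4 mm from the tab, the gripper is clear, and the pot and jar look undisturbed. Handing in.

```bash
python3 -c "
from cell import r
print(r.sign_off())"
```

```text
the job is handed in; nothing more can be done
None
```

The hand rest is locked at the red tab's station, and the job is handed in at about 24 s of the 59 s allowed. I pulled the knob out to its stop, slid the rest to just short of the tab and sent the pin in onto the strip. Then I felt along with the jaws loosely round the knob until the pin snapped in.

**Last checks**
- **Knob:** it is fully home. Its end measured 83.8 mm above the rail's top, against 83.9 mm before I started, and it stayed put under a 22 N push.
- **Position:** the carriage stands at about −66 mm along the rail and the tab was measured at −70 mm, so they are 4 mm apart.
- **Lock:** pushed both ways, the rest stopped at −63.5 mm (17 N) and about −68.8 mm (8 N). That is about 2.6 mm either way, slightly more than the stated 2 mm. I put the difference down to camera error and tilt of the knob under load.
- **Surroundings:** the gripper is open and about 110 mm clear of the knob. The wrist force readings showed no unexpected contact, and the ink pot and jar look unmoved in the last top view. I did not measure them, and did not check the burnisher, which the arm hid in that view.

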